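Fit the drive stem of a press-to-run chopper and hold it down

ROBOT

A 7-joint arm with a two-finger parallel gripper is mounted at the origin on the work surface. World frame = base frame: x ahead of the robot, y to its left, z up, the work surface at z = 0. Lengths are in m, angles in rad, forces in N, time in s.
With the tool pointing down it reaches from about 0.4 to 0.85 m from the base axis. Payload 4.5 kg.
Tool frame: the origin (TCP) lies midway between the tips of the shut fingers; the grasp point (between the pads) lies 19 mm behind it; z points along the fingers, y is the line along which they close (so a half turn about z gives the same grasp; the last joint's range is limited). The gripper opens to 88 mm and grips with 3 to 60 N. Pads are 18 mm wide; open, the fingers measure 123 mm over their backs; the gripper's body (75 mm by 187 mm) begins 45 mm behind the grasp point.
Start: joints at [1.162, 0.689, -0.195, 1.565, 0.157, 0.902, -0.215], TCP at [0.268, -0.565, 0.239] pointing down, gripper open.
Joint ranges: [-3.01, 3.01], [-0.46, 2.08], [-1.47, 1.51], [0.13, 2.56], [-1, 4.14], [0.04, 2.09], [-2.66, 2.66]. Speed limits (rad/s): [2.57, 2.57, 3.14, 3.14, 3.14, 3.14, 3.14].

INTERFACE

Orientations are given as a unit quaternion [x, y, z, w].
In Python, from plant import r gives the robot as it stands.
- The arm moves only by the tool carry_out, never from a script. Its argument "plan" is a list of rows, each an object with "rot": the turn, a rotation vector about the tool's x, y, z in rad, a list of three; "xyz": the shift along the tool's x, y, z in m, a list of three; "grip": the closure in counts, from 0 (fully open) to 255 (shut). In form: [{"rot": [wx, wy, wz], "xyz": [dx, dy, dz], "grip": grip}, ...]. A call has 1 to 8 rows; each row is the pose to reach, as a shift and turn from the pose commanded when the call began, along the tool's axes at that moment; what a row does not reach only later rows make up. A row lasts 1/12 s, in which the tool goes at most 41.7 mm and 7.16 degrees, less where a joint would pass 70% of its speed; a pose out of reach is approached as far as the arm can. A call with a gripper value outside its range is refused whole. The fingers move at their own pace and stop on an object; "squeeze" is the grip in N (left out, the last holds). Time passes only in rows, so rows that repeat a pose let the fingers close. It gives the time, the measured TCP pose, the force, the opening and the grip force at its end, in the units of the state.
- r.get_state(): the state, without advancing time (a new reading comes with each control period).
- r.snapshot(name): name is "side" or "top" or "wrist"; returns the picture (384x512x3 uint8, red, green, blue); there is no depth.
- r.camera_params(name): a dict with "fx", "fy", "cx", "cy" (pixels), "distortion" ([k1, k2, p1, p2, k3] as OpenCV has them; the pictures are not rectified), "position" and "attitude" of the camera in the world; the wrist camera has in their place "hand_eye" (4x4, takes a point from camera to tool coordinates, whose origin is the TCP and whose axes are the flange's). Camera axes: x right, y down, z forward; pixel columns grow to the right and rows downward; lengths in m; the calibration is good to about 2 mm. A picture is of the moment at which its call begins: read the wrist's pose just before it. camera_params takes no time and is no camera call.
- r.finish_job(): hands the job in; it is judged then, once.
The state is a dict: "clock": time; "q": joint angles; "qd": joint speeds; "joint_torque": joint torques, N m; "tool_pos": TCP position; "eef_rot": TCP orientation; "contact_force": force on the tool from outside, world axes, zero at the start; "moment": the same for the moment, N m; "opening": opening from 0.0 (shut) to 1.0 (fully open); "finger_force": force on a finger pad.
Only numpy, scipy, OpenCV 4.12 (cv2) and the standard library are available. Lean on these libraries where they do the work, as an engineer would, in place of code of your own. Each camera call takes 0.05 s, during which the arm holds its last target. There are 200 camera calls.

TASK

Shut the chopper's hinged lid, then take the drive stem with the bar handle from the wooden caddy, lower it upright through the hole in the lid and turn it until the splines at its foot drop fully home into the coupling. Then press it down against the coupling's spring as far as it goes, and finish while still holding the handle and pressing: do not let go. Leave everything else where it is.

Things in the scene. Friction and masses are not known exactly. Their poses are not given: they have to be found in the camera images.
- lid (a joint): hinge angle of the chopper's white lid (rad): 0 = shut and level, grows as its front edge lifts. Starts 0.6 to 0.95 open. Friction keeps it at any angle; about 3 N downward at its front edge closes it, and it stays shut.
- lid_hinge (a point): upper face of the white lid, middle of its hinge edge, 141 mm high (6 mm above the hinge axis when shut). Frame turns with the lid: the lid extends from here along its own -x (tilting up when open), z = normal of the upper face. Lid 164 x 164 mm, 6 mm thick, with a 54 mm round hole centred 78 mm from the hinge
- lid_tab (a point): point on the upper face of the lid on the tab (50 mm wide) at its front edge, 165 mm from the hinge along the lid's -x; the tab ends 16 mm further out. Same axes as lid_hinge
- coupling_mouth (a point): centre of the top face of the coupling in the bowl, 89 mm above the counter when not pressed: white block 38 mm square with a cross-shaped slot open at the top, arms over the whole block's width, 11 mm wide, 18 mm deep, along this frame's x and y (z up). Any yaw; turns only if twisted with over 0.3 N m. Two thin blades stick out below it along its x
- drive_press (a joint): how far the coupling is pressed down (m): 0 = up, 0.010 = bottom stop. Spring: about 6 N to start, 14 N at the bottom; it springs back up when released. It also sinks if pressed by a stem whose splines are not in the slot, so it does not show meshing.
- stem_grip (a point): centre of the black bar handle of the loose, upright drive stem (136 mm tall, 140 to 280 g): 60 mm long along x, 26 mm thick along y, 46 mm tall along z. It is 113 mm above the stem's foot, 23 mm above its flange (54 mm across, 6 mm thick, underside 84 mm above the foot). Shaft 20 mm across. Starts hanging by the flange in a caddy hole, this point 124 mm high
- stem_tip (a point): centre of the stem's foot, same axes as stem_grip. The lowest 20 mm are a cross of splines 28 mm across, 7 mm thick, along this frame's x and y (one pair in line with the bar handle); its first 5 mm are only 22 mm across and 3 mm thick. Fits the slot in any of four quarter turns, 2 mm play each side
- caddy: dark wooden block 90 (x) x 210 (y) x 95 mm fixed to the counter, with two 36 mm holes right through at y = -65 and +65 mm; origin under its centre. One hole holds the stem (bar handle), the other the masher (round knob); which is which varies
- chopper: steel motor base 190 x 190 x 55 mm, fixed, with a clear square bowl 156 mm wide, rim (and hinge axis) 135 mm high; origin under its centre, where coupling and (lid shut) hole are centred. Hinge axis along y at x = +78 mm. With the stem home and pressed, its flange is 4 mm above the lid
- masher_knob (a point): the other accessory in the caddy: round knob 42 mm across and 46 mm tall, otherwise like the stem; this point is the centre of its knob. Not needed
- pepper_mill: turned wooden pepper mill 52 mm across, 150 mm tall; origin under its centre. Bystander
- pinch_bowl: small white bowl 80 mm across, 35 mm tall; origin under its centre. Bystander
- jar: glass jar with steel cap, 70 mm across, 100 mm tall; origin under its centre. Bystander
- mug: white mug 80 mm across, 90 mm tall; origin under its centre. Bystander
- spoon: wooden spoon lying on the counter. Bystander
There are look-alikes about, which are no part of the job. What is shaped like the part that bears stem_grip but red is not meant.

How it is judged:
By the outcome, as a careful person would: the job done as asked, in the order asked, and still so for the second after the job is handed in, while the arm keeps its last pose, push and grip.
It also fails if it takes over 58 s, if anything falls off the work surface, if the arm or the gripper's body presses on something with over 40 N, if the wrist force passes 120 N, or if a joint passes its speed limit or range.

## Working session

There is one attempt and no reset: what is moved stays moved. The work goes in short steps, Python scripts to look and compute and a tool call to move; the robot and the scene stay as the last step left them, time stands still between calls to the robot, and variables do not carry over. Pictures are saved under pics/ and viewed, at most 10 in all, crops included, and the job is handed in when it is done.

Besides the shell and the picture viewer there is one more tool, called after "Emit:" as name(argument=value, ...), one argument or row to a line, values as JSON. carry_out: Moves the arm, as the interface text tells. Its arguments: {"type":"object","properties":{"plan":{"type":"array"},"squeeze":{"type":"number"}},"required":["plan"]}

```bash
ls; mkdir -p pics; cat > h.py <<'E'
import numpy as np, cv2
from plant import r
from scipy.spatial.transform import Rotation as R
def snap(n,f):
    im=r.snapshot(n); cv2.imwrite('pics/'+f,cv2.cvtColor(im,cv2.COLOR_RGB2BGR)); return im
E
python3 - <<'E'
from h import *
print(r.get_state())
for n in('side','top','wrist'):
    print(r.camera_params(n))
a=snap('side','s0.png');b=snap('top','t0.png')
cv2.imwrite('pics/t0b.png',cv2.resize(cv2.imread('pics/t0.png'),(800,600),interpolation=cv2.INTER_CUBIC))
cv2.imwrite('pics/s0b.png',cv2.resize(cv2.imread('pics/s0.png'),(800,600),interpolation=cv2.INTER_CUBIC))
E
```

```text
pics
{'clock': 0.0, 'q': array([ 1.1618238 ,  0.69000653, -0.19451596,  1.5663539 ,  0.15732387,
        0.90250208, -0.21510125]), 'qd': array([ 0.00083082,  0.00109858, -0.00098625,  0.00157456,  0.00094739,
       -0.00050437,  0.00100388]), 'joint_torque': array([-6.47214874e-04, -5.27564228e+01, -1.26708124e+00, -1.53428292e+01,
       -5.26438805e-02,  6.60439662e-03,  2.01096427e-04]), 'tool_pos': array([ 0.26745375, -0.56417295,  0.2378934 ]), 'eef_rot': array([ 9.75582501e-01,  2.19631292e-01, -2.79381383e-04, -8.94966546e-04]), 'contact_force': array([-0.54444356, -0.49815634,  0.07142033]), 'moment': array([ 0.01116759, -0.00241645,  0.02697735]), 'finger_force': 0.0, 'opening': 0.9959157012697565}
{'fx': 470.30903882175244, 'fy': 470.30903882175244, 'cx': 252.80982259133222, 'cy': 195.3729881266727, 'distortion': array([-0.09057183,  0.        ,  0.        ,  0.        ,  0.        ]), 'position': array([0.01312984, 0.92136529, 1.08559318]), 'attitude': array([-0.22416839,  0.88559919, -0.39477745,  0.09804779])}
{'fx': 350.7261718190733, 'fy': 350.7261718190733, 'cx': 256.2287190321202, 'cy': 195.24888343914964, 'distortion': array([-0.06622055,  0.        ,  0.        ,  0.        ,  0.        ]), 'position': array([ 0.38317108, -0.04806718,  1.12317184]), 'attitude': array([ 0.71382952, -0.69637453,  0.05735358, -0.04712209])}
{'fx': 328.2437999251617, 'fy': 328.2437999251617, 'cx': 254.03810981893793, 'cy': 193.34735870968302, 'distortion': array([-0.01210418,  0.        ,  0.        ,  0.        ,  0.        ]), 'hand_eye': array([[ 8.67629899e-04, -9.50690411e-01, -3.10140274e-01,
         8.04591376e-02],
       [ 9.99999392e-01,  1.03610979e-03, -3.78507010e-04,
        -5.79349681e-04],
       [ 6.81182357e-04, -3.10139756e-01,  9.50690732e-01,
        -1.46763607e-01],
       [ 0.00000000e+00,  0.00000000e+00,  0.00000000e+00,
         1.00000000e+00]])}
```

View pics/t0b.png

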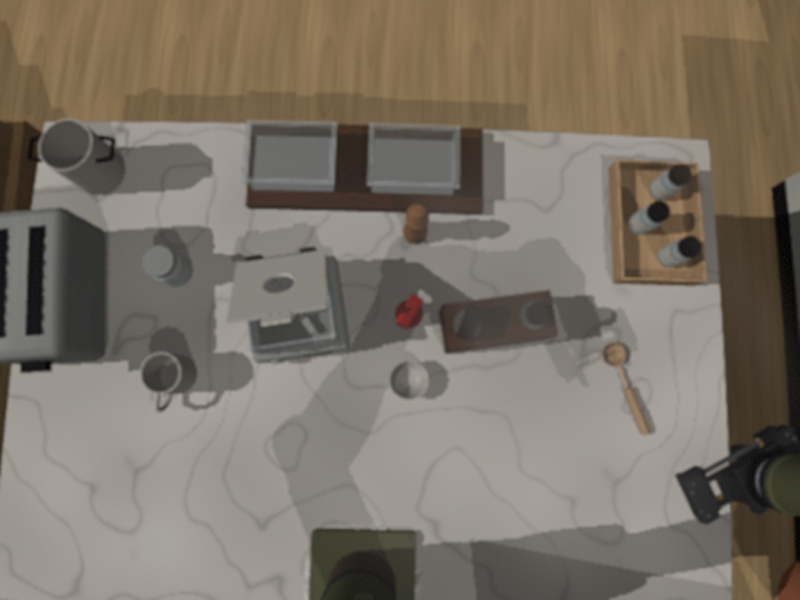

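View pics/s0b.png

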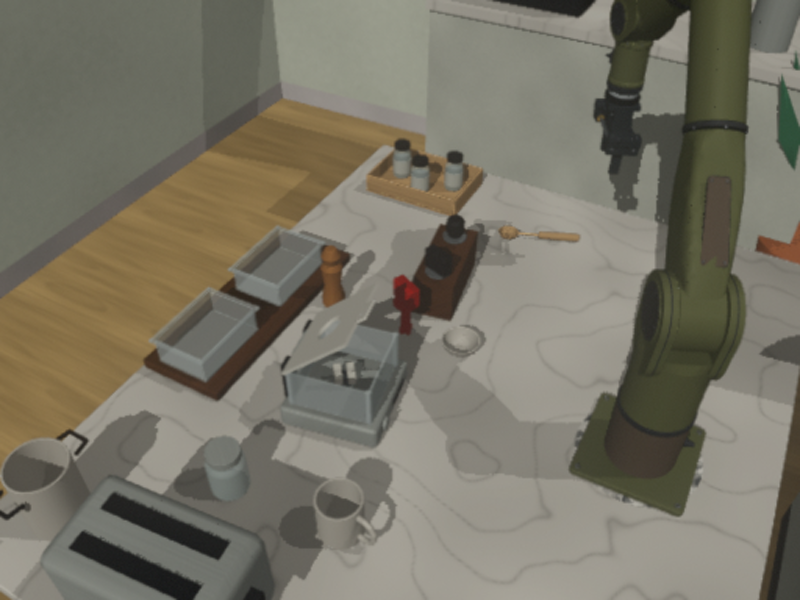

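Candidates for the stem (in the 800x600 top view): the black item at (467,321), the black item at (537,313) and the red one at (410,312). The black bar at (467,321) fits best, because (537,313) looks round like the masher and red is excluded. I'll confirm with enlarged crops.

```bash
python3 - <<'E'
from h import *
t=cv2.imread('pics/t0.png');s=cv2.imread('pics/s0.png')
# top crop cols 140-365 rows 150-245 ; side crop cols 170-310 rows 130-285
a=cv2.resize(t[150:240,140:365],None,fx=3.5,fy=3.5,interpolation=cv2.INTER_CUBIC)
a=cv2.convertScaleAbs(a,alpha=1.6,beta=10)
cv2.imwrite('pics/tc.png',a)
b=cv2.resize(s[130:285,170:310],None,fx=3.8,fy=3.8,interpolation=cv2.INTER_CUBIC)
b=cv2.convertScaleAbs(b,alpha=1.5,beta=10)
cv2.imwrite('pics/sc.png',b);print(a.shape,b.shape)
E
```

```text
(315, 788, 3) (589, 532, 3)
```

View pics/tc.png

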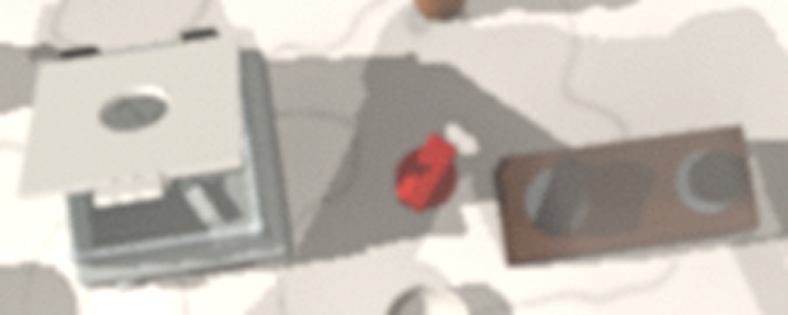

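View pics/sc.png

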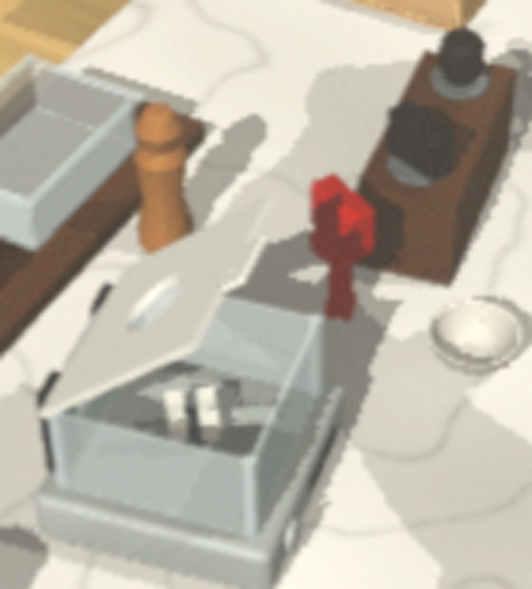

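Crops confirm it. The stem (black bar handle) hangs in the caddy's left hole, at about (557,202) in the top crop. The round-knob masher is at (710,181), and the red look-alike stands loose at (428,175). The lid's corners are visible in both crops. Next I'll fit the poses.

```bash
cat >> h.py <<'E'
def proj(P,n,st=None):
    c=r.camera_params(n);K=np.array([[c['fx'],0,c['cx']],[0,c['fy'],c['cy']],[0,0,1.]])
    if n=='wrist':
        T=np.eye(4);T[:3,:3]=R.from_quat(st['eef_rot']).as_matrix();T[:3,3]=st['tool_pos'];T=T@c['hand_eye']
        Rm,p=T[:3,:3],T[:3,3]
    else: Rm,p=R.from_quat(c['attitude']).as_matrix(),c['position']
    X=(np.atleast_2d(P)-p)@Rm
    return cv2.projectPoints(X.reshape(-1,1,3),np.zeros(3),np.zeros(3),K,c['distortion'])[0].reshape(-1,2)
def pix(uv,z,n,st=None):
    from scipy.optimize import least_squares as L
    return np.array([L(lambda p:(proj([p[0],p[1],z],n,st)-u)[0],[.5,0.]).x for u in np.atleast_2d(uv)])
E
python3 - <<'E'
from h import *
from scipy.optimize import least_squares as L
tc=lambda a:np.array(a,float)/3.5+[140,150]-0.36
sc=lambda a:np.array(a,float)/3.8+[170,130]-0.37
print(proj([[.5,0,0]],'top'))
def model(v):
    x,y,th,lid=v;c=R.from_euler('z',th)
    # lid local: axis at (.078,0,.135)
    pts=np.array([[0,.082,.006],[0,-.082,.006],[-.164,-.082,.006],[-.164,.082,.006],[-.181,-.025,.006],[-.181,.025,.006]])
    p=R.from_euler('y',lid).apply(pts)+[.078,0,.135]
    b=np.array([[-.095,.095,.055],[-.095,-.095,.055]])
    return c.apply(np.vstack([p,b]))+[x,y,0]
T=tc([[40,62],[240,35],[243,165],[20,197],[163,203],[95,207],[82,275],[290,248]])
S=sc([[42,412],[130,262],[270,195],[190,348]])
def f(v):
    m=model(v);return np.r_[(proj(m,'top')-T).ravel(),(proj(m[:4],'side')-S).ravel()]
o=L(f,[.6,.2,0.1,.75],loss='soft_l1');print('chopper',o.x,'\n',f(o.x).reshape(-1,2).round(1).tolist())
k=pix(tc([[500,160],[742,127],[757,228],[512,262]]),.095,'top');print('caddy',k,k.mean(0))
fl=pix(tc([[557,202],[710,181]]),.101,'top');print('flanges',fl)
print('bar top ends',pix(tc([[553,235],[588,168]]),.147,'top'))
print('side bar', pix(sc([[422,145]]),.124,'side'))
E
```

```text
[[236.46556893 210.33962627]]
chopper [0.53664455 0.14778169 0.16952016 0.69228261] 
 [[0.4, -0.1], [-0.2, -0.4], [0.2, 0.2], [-0.4, 0.3], [0.5, -2.9], [0.0, -1.2], [-2.2, 2.2], [0.3, 1.0], [-1.1, -0.6], [-0.8, 0.6], [1.9, 0.3], [1.2, -0.2]]
caddy [[ 0.53823636 -0.13915003]
 [ 0.57228456 -0.34711434]
 [ 0.48557588 -0.35860976]
 [ 0.45203673 -0.15034736]] [ 0.51203338 -0.24880537]
flanges [[ 0.50290104 -0.18705992]
 [ 0.52398534 -0.31710906]]
bar top ends [[ 0.47089309 -0.17776605]
 [ 0.52571869 -0.20573677]]
side bar [[ 0.50097446 -0.18270894]]
```

Emit:
carry_out(
  plan=[
    {"rot": [0,0,0],"xyz": [0.03,-0.02,-0.04],"grip": 0},
    {"rot": [0,0,0],"xyz": [0.06,-0.04,-0.07],"grip": 0},
    {"rot": [0,0,0],"xyz": [0.28,-0.18,-0.08],"grip": 0},
    {"rot": [0,0,0],"xyz": [0.28,-0.18,-0.08],"grip": 0},
    {"rot": [0,0,0],"xyz": [0.28,-0.18,-0.08],"grip": 0},
    {"rot": [0,0,0],"xyz": [0.28,-0.18,-0.08],"grip": 0},
    {"rot": [0,0,0],"xyz": [0.28,-0.18,-0.08],"grip": 0},
    {"rot": [0,0,0],"xyz": [0.28,-0.18,-0.08],"grip": 0},
  ],
)

```text
clock: 0.77
tool_pos: [0.431, -0.3009, 0.3168]
eef_rot: [0.976, 0.22, -0.0, -0.0]
contact_force: [0.5, -0.6, -0.7]
opening: 1.002
finger_force: 0.0
```

```bash
cat >> h.py <<'E'
def go(p,yaw=None,pc=None,qc=None):
    """shift+turn in tool axes from commanded(or measured) pose to world p, tool x at yaw deg, pointing down"""
    s=r.get_state();p0=s['tool_pos'] if pc is None else np.array(pc);q=R.from_quat(s['eef_rot'])
    x=q.as_matrix()[:,0];cur=np.degrees(np.arctan2(x[1],x[0]))
    y=cur if yaw is None else yaw
    t=R.from_euler('z',y,degrees=True)*R.from_euler('x',180,degrees=True)
    print('clock',s['clock'],'pos',s['tool_pos'].round(4),'yaw',cur.round(1),'F',s['contact_force'].round(1),'op',round(s['opening'],3))
    print('xyz',q.inv().apply(np.array(p)-p0).round(4),'rot',(q.inv()*t).as_rotvec().round(3))
E
python3 -c "
from h import *
go([.48,-.21,.32])"
```

```text
clock 0.7667 pos [ 0.431  -0.3009  0.3168] yaw 25.4 F [ 0.5 -0.6 -0.7] op 1.002
xyz [ 0.0832 -0.0612 -0.0032] rot [-0.  0. -0.]
```

Emit:
carry_out(
  plan=[
    {"rot": [0,0,0],"xyz": [0.08,-0.06,0],"grip": 0},
    {"rot": [0,0,0],"xyz": [0.08,-0.06,0],"grip": 0},
    {"rot": [0,0,0],"xyz": [0.08,-0.06,0],"grip": 0},
    {"rot": [0,0,0],"xyz": [0.08,-0.06,0],"grip": 0},
    {"rot": [0,0,0],"xyz": [0.08,-0.06,0],"grip": 0},
  ],
)

```text
clock: 1.18
tool_pos: [0.4773, -0.2136, 0.3165]
eef_rot: [0.975, 0.221, -0.0, -0.0]
contact_force: [-1.2, -0.8, -0.3]
opening: 0.997
finger_force: 0.0
```

```bash
python3 -c "
from h import *
s=r.get_state();snap('wrist','w1.png');np.save('w1.npy',np.r_[s['tool_pos'],s['eef_rot']])
a=cv2.convertScaleAbs(cv2.imread('pics/w1.png'),alpha=1.4);cv2.imwrite('pics/w1b.png',cv2.resize(a,(800,600),interpolation=cv2.INTER_CUBIC))
go([.478,.138,.30])"
```

```text
clock 1.2333 pos [ 0.4766 -0.2152  0.3165] yaw 25.3 F [-1.  -0.6 -0.1] op 1.001
xyz [ 0.1525 -0.3186  0.0162] rot [0.    0.001 0.   ]
```

View pics/w1b.png

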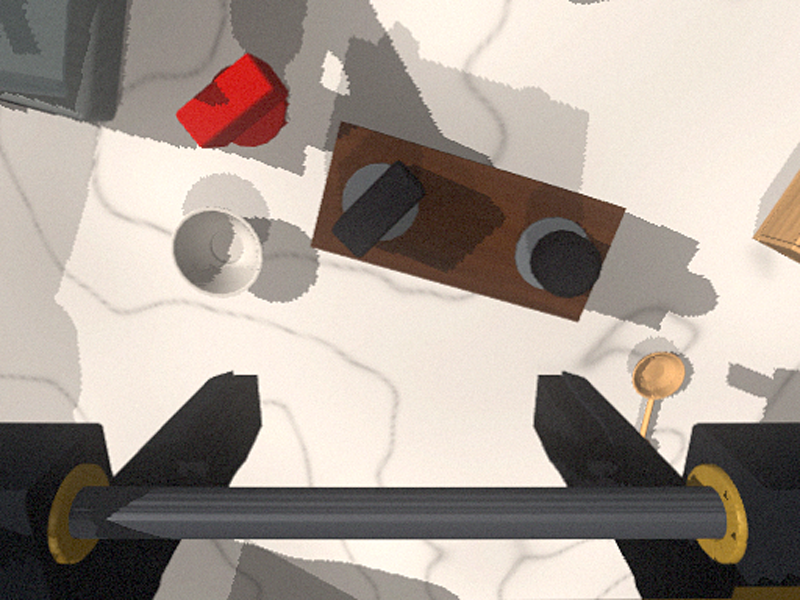

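The wrist view shows the stem's black bar from (346,243) to (412,177), with its flange behind it at (380,203). The masher's round knob is at (565,264), and the red look-alike at (232,100) is clear of both.

```bash
python3 -c "
from h import *
w=np.load('w1.npy');st=dict(tool_pos=w[:3],eef_rot=w[3:])
c=pix(np.array([[333,230],[400,162],[424,192],[360,257]])*.64-.2,.147,'wrist',st)
print(c,c.mean(0),np.linalg.norm(np.diff(c,axis=0),axis=1))
for a,b in((0,1),(3,2)): d=c[b]-c[a];print(np.degrees(np.arctan2(d[1],d[0])))
k=pix(np.array([[340,122],[625,208],[579,321],[313,245]])*.64-.2,.095,'wrist',st);m=k.mean(0);print('caddy',k,m)
d=(k[0]+k[3]-k[1]-k[2]);d/=np.linalg.norm(d);print('hole',m+.065*d, 'flange',pix(np.array([[380,203]])*.64-.2,.101,'wrist',st))
"
```

```text
[[ 0.48178528 -0.16637728]
 [ 0.53648229 -0.18621164]
 [ 0.52690912 -0.20695681]
 [ 0.47339757 -0.18854027]] [ 0.50464357 -0.1870215 ] [0.05818217 0.02284748 0.05659201]
-19.931781764006843
-18.991415667460895
caddy [[ 0.54040363 -0.13939813]
 [ 0.57522898 -0.34608752]
 [ 0.48758198 -0.36194449]
 [ 0.45419931 -0.15560748]] [ 0.51435347 -0.25075941]
hole [ 0.50376268 -0.18662802] flange [[ 0.50352645 -0.1867448 ]]
```

Emit:
carry_out(
  plan=[
    {"rot": [0,0,0],"xyz": [0.15,-0.31,0],"grip": 255},
    {"rot": [0,0,0],"xyz": [0.15,-0.31,0],"grip": 255},
    {"rot": [0,0,0],"xyz": [0.15,-0.31,0],"grip": 255},
    {"rot": [0,0,0],"xyz": [0.15,-0.31,0],"grip": 255},
    {"rot": [0,0,0],"xyz": [0.15,-0.31,0],"grip": 255},
    {"rot": [0,0,0],"xyz": [0.15,-0.31,0],"grip": 255},
    {"rot": [0,0,0],"xyz": [0.15,-0.31,0],"grip": 255},
    {"rot": [0,0,0],"xyz": [0.15,-0.31,0],"grip": 255},
  ],
)

```text
clock: 1.9
tool_pos: [0.48, 0.1182, 0.3167]
eef_rot: [0.976, 0.217, -0.0, 0.001]
contact_force: [1.0, -0.1, 0.1]
opening: 0.42
finger_force: 0.0
```

```bash
python3 -c "
from h import *
go([.485,.139,.275])"
```

```text
clock 1.9 pos [0.48   0.1182 0.3167] yaw 25.1 F [ 1.  -0.1  0.1] op 0.42
xyz [ 0.0134 -0.0168  0.0417] rot [0.001 0.001 0.   ]
```

Emit:
carry_out(
  plan=[
    {"rot": [0,0,0],"xyz": [0.022,-0.015,0.02],"grip": 255},
    {"rot": [0,0,0],"xyz": [0.022,-0.015,0.04],"grip": 255},
    {"rot": [0,0,0],"xyz": [0.022,-0.015,0.055],"grip": 255},
    {"rot": [0,0,0],"xyz": [0.022,-0.015,0.055],"grip": 255},
    {"rot": [0,0,0],"xyz": [0.022,-0.015,0.065],"grip": 255},
    {"rot": [0,0,0],"xyz": [0.018,-0.016,0.075],"grip": 255},
    {"rot": [0,0,0],"xyz": [0.014,-0.017,0.085],"grip": 255},
    {"rot": [0,0,0],"xyz": [0.009,-0.018,0.095],"grip": 255},
  ],
)

```text
clock: 2.57
tool_pos: [0.4815, 0.1372, 0.2224]
eef_rot: [0.976, 0.218, 0.001, 0.0]
contact_force: [0.3, 0.5, 1.4]
opening: 0.002
finger_force: 0.5
```

Emit:
carry_out(
  plan=[
    {"rot": [0,0,0],"xyz": [-0.006,-0.002,0.012],"grip": 255},
    {"rot": [0,0,0],"xyz": [-0.011,-0.003,0.025],"grip": 255},
    {"rot": [0,0,0],"xyz": [-0.016,-0.004,0.038],"grip": 255},
    {"rot": [0,0,0],"xyz": [-0.02,-0.005,0.05],"grip": 255},
    {"rot": [0,0,0],"xyz": [-0.022,-0.006,0.061],"grip": 255},
    {"rot": [0,0,0],"xyz": [-0.024,-0.006,0.072],"grip": 255},
    {"rot": [0,0,0],"xyz": [-0.024,-0.006,0.08],"grip": 255},
    {"rot": [0,0,0],"xyz": [-0.024,-0.006,0.081],"grip": 255},
  ],
)

```text
clock: 3.23
tool_pos: [0.4567, 0.1323, 0.1413]
eef_rot: [0.976, 0.218, 0.0, 0.001]
contact_force: [-2.1, -1.3, 11.8]
opening: 0.005
finger_force: 6.0
```

Emit:
carry_out(
  plan=[
    {"rot": [0,0,0],"xyz": [0,0,-0.04],"grip": 255},
    {"rot": [0,0,0],"xyz": [0,0,-0.08],"grip": 0},
    {"rot": [0,0,0],"xyz": [0,0,-0.1],"grip": 0},
    {"rot": [0,0,0],"xyz": [0,0,-0.1],"grip": 0},
    {"rot": [0,0,0],"xyz": [0,0,-0.1],"grip": 0},
    {"rot": [0,0,0],"xyz": [0,0,-0.1],"grip": 0},
  ],
)

```text
clock: 3.73
tool_pos: [0.4558, 0.1331, 0.2404]
eef_rot: [0.976, 0.219, -0.0, 0.0]
contact_force: [0.4, -0.3, -0.8]
opening: 0.36
finger_force: 0.0
```

```bash
python3 -c "
from h import *
s=r.get_state();snap('wrist','w2.png');np.save('w2.npy',np.r_[s['tool_pos'],s['eef_rot']])
c=proj([.537,.148,.141],'wrist',s)[0];print(c)
x,y=(c-[80,60]).astype(int);x=max(x,0);y=max(y,0);print(x,y)
a=cv2.convertScaleAbs(cv2.imread('pics/w2.png'),alpha=1.3)[y:y+120,x:x+160];cv2.imwrite('pics/w2b.png',cv2.resize(a,None,fx=5,fy=5,interpolation=cv2.INTER_CUBIC))
go([.504,-.187,.26],-19.5)"
```

```text
[284.70352517  87.32356846]
204 27
clock 3.7833 pos [0.4555 0.1332 0.2399] yaw 25.3 F [-0.7  0.3 -0.3] op 0.408
xyz [-0.0931  0.3102 -0.0198] rot [0.001 0.002 0.782]
```

View pics/w2b.png

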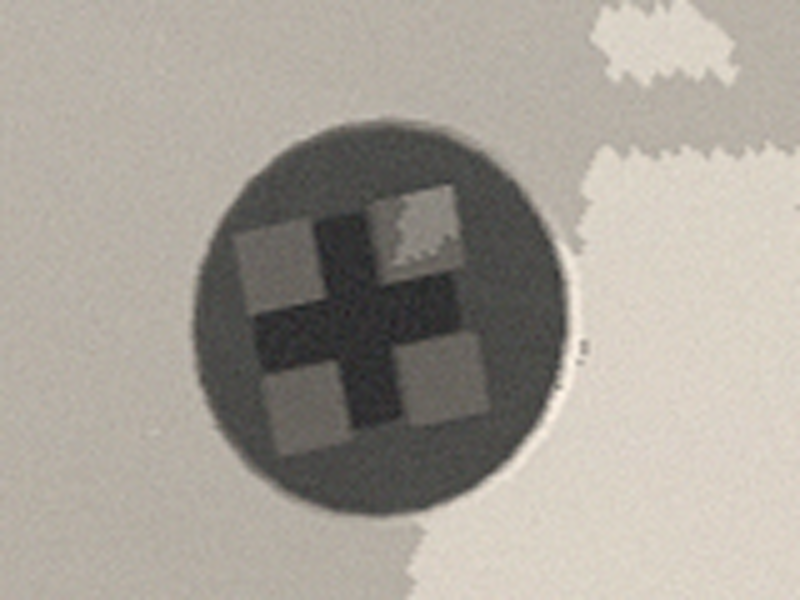

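The lid is shut. Through its hole, centred at about (381,318) in the crop, the coupling's cross slot shows clearly. Its corners are at (233,235), (452,185), (490,410) and (280,455).

```bash
python3 -c "
from h import *
w=np.load('w2.npy');st=dict(tool_pos=w[:3],eef_rot=w[3:])
f=lambda a:np.array(a,float)/5+[204,27]-.4
c=pix(f([[233,235],[452,185],[490,410],[280,455]]),.089,'wrist',st)
print(c,c.mean(0),np.linalg.norm(np.diff(c,axis=0),axis=1))
for a,b in((0,1),(1,2),(3,2),(0,3)): d=c[b]-c[a];print(np.degrees(np.arctan2(d[1],d[0]))%90)
print('hole',pix(f([[381,318]]),.140,'wrist',st), 'slot',pix(f([[359,322]]),.089,'wrist',st))
s=pix(f([[342,215],[375,428],[255,340],[460,300]]),.089,'wrist',st);print([np.degrees(np.arctan2(*(s[i+1]-s[i])[::-1]))%90 for i in(0,2)])
"
```

```text
[[0.53615826 0.1754696 ]
 [0.55929398 0.14532302]
 [0.52924606 0.12216291]
 [0.50637148 0.15226581]] [0.53276744 0.14880533] [0.03800103 0.03793769 0.03780782]
37.504109934846355
37.62403395734469
37.23046144526404
37.91845070933462
hole [[0.53376523 0.15020896]] slot [[0.53263531 0.14965893]]
[np.float64(35.631515656338195), np.float64(35.97350548696267)]
```

Emit:
carry_out(
  plan=[
    {"rot": [0,0,0.12],"xyz": [-0.01,0.035,-0.02],"grip": 0},
    {"rot": [0,0,0.24],"xyz": [-0.02,0.07,-0.02],"grip": 0},
    {"rot": [0,0,0.36],"xyz": [-0.03,0.105,-0.02],"grip": 0},
    {"rot": [0,0,0.48],"xyz": [-0.04,0.14,-0.02],"grip": 0},
    {"rot": [0,0,0.6],"xyz": [-0.055,0.175,-0.02],"grip": 0},
    {"rot": [0,0,0.72],"xyz": [-0.065,0.21,-0.02],"grip": 0},
    {"rot": [0,0,0.78],"xyz": [-0.075,0.245,-0.02],"grip": 0},
    {"rot": [0,0,0.78],"xyz": [-0.085,0.28,-0.02],"grip": 0},
  ],
)

```text
clock: 4.45
tool_pos: [0.4982, -0.157, 0.2593]
eef_rot: [0.986, -0.169, -0.002, 0.0]
contact_force: [0.5, 0.7, -0.7]
opening: 0.998
finger_force: 0.0
```

```bash
python3 -c "
from h import *
go([.504,-.187,.20],-19.5)"
```

```text
clock 4.45 pos [ 0.4982 -0.157   0.2593] yaw -19.5 F [ 0.5  0.7 -0.7] op 0.998
xyz [0.0157 0.0263 0.0593] rot [0.001 0.003 0.   ]
```

Emit:
carry_out(
  plan=[
    {"rot": [0,0,0],"xyz": [0.016,0.026,0.0],"grip": 85},
    {"rot": [0,0,0],"xyz": [0.016,0.026,0.03],"grip": 85},
    {"rot": [0,0,0],"xyz": [0.016,0.026,0.06],"grip": 85},
    {"rot": [0,0,0],"xyz": [0.016,0.026,0.06],"grip": 85},
    {"rot": [0,0,0],"xyz": [0.016,0.026,0.06],"grip": 85},
  ],
)

```text
clock: 4.87
tool_pos: [0.5039, -0.1845, 0.1989]
eef_rot: [0.986, -0.168, -0.003, -0.0]
contact_force: [-0.4, 0.0, 0.8]
opening: 0.67
finger_force: 0.0
```

```bash
python3 -c "
from h import *
s=r.get_state();snap('wrist','w3.png')
cv2.imwrite('pics/w3b.png',cv2.convertScaleAbs(cv2.imread('pics/w3.png'),alpha=1.6,beta=20))
import itertools
P=R.from_euler('z',-19.5,degrees=True).apply([[a*.03,b*.013,.147] for a,b in((1,1),(1,-1),(-1,-1),(-1,1))])+[.504,-.187,0]
print(proj(P,'wrist',s).round())
go([.504,-.187,.11],-19.5)"
```

```text
[[238. 169.]
 [279. 169.]
 [277. 255.]
 [239. 255.]]
clock 4.9167 pos [ 0.5053 -0.1847  0.2004] yaw -19.3 F [-0.3 -0.1  0. ] op 0.668
xyz [-0.0002  0.0026  0.0904] rot [0.    0.002 0.004]
```

View pics/w3b.png

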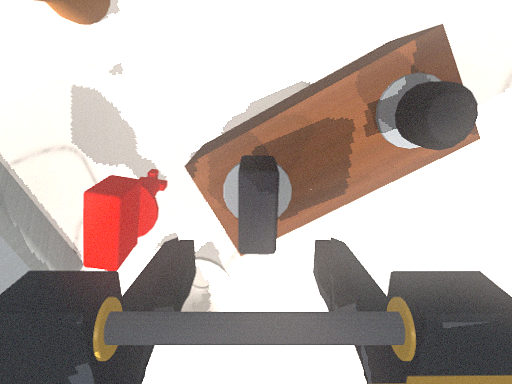

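The bar top spans about (240..278, 166..253), which matches the prediction, and the fingers straddle it with the red part clear. I'm descending and gripping.

Emit:
carry_out(
  plan=[
    {"rot": [0,0,0],"xyz": [0,0.0025,0.03],"grip": 85},
    {"rot": [0,0,0],"xyz": [0,0.0025,0.06],"grip": 85},
    {"rot": [0,0,0],"xyz": [0,0.0025,0.09],"grip": 85},
    {"rot": [0,0,0],"xyz": [0,0.0025,0.09],"grip": 85},
    {"rot": [0,0,0],"xyz": [0,0.0025,0.09],"grip": 255},
    {"rot": [0,0,0],"xyz": [0,0.0025,0.09],"grip": 255},
    {"rot": [0,0,0],"xyz": [0,0.0025,0.09],"grip": 255},
    {"rot": [0,0,0],"xyz": [0,0.0025,0.09],"grip": 255},
  ],
  squeeze=45,
)

```text
clock: 5.58
tool_pos: [0.5062, -0.1878, 0.1128]
eef_rot: [0.986, -0.168, 0.002, 0.0]
contact_force: [0.3, 0.2, 0.5]
opening: 0.389
finger_force: 0.0
```

Emit:
carry_out(
  plan=[
    {"rot": [0,0,0],"xyz": [0,0,0],"grip": 255},
    {"rot": [0,0,0],"xyz": [0,0,0],"grip": 255},
    {"rot": [0,0,0],"xyz": [0,0,0],"grip": 255},
  ],
)

```text
clock: 5.83
tool_pos: [0.5056, -0.1877, 0.1121]
eef_rot: [0.986, -0.168, 0.001, 0.0]
contact_force: [-0.8, 1.5, 8.4]
opening: 0.291
finger_force: 44.9
```

Emit:
carry_out(
  plan=[
    {"rot": [0,0,0],"xyz": [0,0,-0.015],"grip": 255},
    {"rot": [0,0,0],"xyz": [0,0,-0.04],"grip": 255},
    {"rot": [0,0,0],"xyz": [0,0,-0.07],"grip": 255},
    {"rot": [0,0,0],"xyz": [0,0,-0.1],"grip": 255},
    {"rot": [0,0,0],"xyz": [0,0,-0.13],"grip": 255},
    {"rot": [0,0,0],"xyz": [0,0,-0.155],"grip": 255},
    {"rot": [0,0,0],"xyz": [0,0,-0.17],"grip": 255},
    {"rot": [0,0,0],"xyz": [0,0,-0.17],"grip": 255},
  ],
)

```text
clock: 6.5
tool_pos: [0.5065, -0.188, 0.2842]
eef_rot: [0.986, -0.168, 0.003, 0.0]
contact_force: [0.4, -0.5, -2.5]
opening: 0.292
finger_force: 44.9
```

```bash
python3 -c "
from h import *
go([.533,.149,.28],-52.7)
go([.533,.149,.28],37.3)
print(r.get_state()['q'],r.get_state()['moment'])"
```

```text
clock 6.5 pos [ 0.5065 -0.188   0.2842] yaw -19.3 F [ 0.4 -0.5 -2.5] op 0.292
xyz [-0.0866 -0.3268  0.0037] rot [-0.002 -0.007  0.582]
clock 6.5 pos [ 0.5065 -0.188   0.2842] yaw -19.3 F [ 0.4 -0.5 -2.5] op 0.292
xyz [-0.0866 -0.3268  0.0037] rot [ 0.003 -0.006 -0.988]
[ 0.29748848  0.51356313 -0.04362412  1.77576105  0.02899853  0.84605349
 -1.66784506] [ 0.06489899 -0.05357035  0.01543488]
```

Emit:
carry_out(
  plan=[
    {"rot": [0,0,-0.12],"xyz": [-0.01,-0.035,-0.003],"grip": 255},
    {"rot": [0,0,-0.24],"xyz": [-0.02,-0.075,-0.003],"grip": 255},
    {"rot": [0,0,-0.36],"xyz": [-0.03,-0.115,-0.003],"grip": 255},
    {"rot": [0,0,-0.48],"xyz": [-0.04,-0.155,-0.003],"grip": 255},
    {"rot": [0,0,-0.6],"xyz": [-0.051,-0.195,-0.003],"grip": 255},
    {"rot": [0,0,-0.72],"xyz": [-0.062,-0.235,-0.003],"grip": 255},
    {"rot": [0,0,-0.84],"xyz": [-0.073,-0.275,-0.003],"grip": 255},
    {"rot": [0,0,-0.95],"xyz": [-0.083,-0.31,-0.003],"grip": 255},
  ],
)

```text
clock: 7.17
tool_pos: [0.5278, 0.1354, 0.2824]
eef_rot: [0.952, 0.305, -0.001, -0.001]
contact_force: [1.2, -0.2, -2.3]
opening: 0.29
finger_force: 44.9
```

```bash
python3 -c "
from h import *
go([.533,.149,.255],37.3)"
```

```text
clock 7.1667 pos [0.5278 0.1354 0.2824] yaw 35.5 F [ 1.2 -0.2 -2.3] op 0.29
xyz [ 0.0122 -0.008   0.0274] rot [-0.002  0.002 -0.031]
```

Emit:
carry_out(
  plan=[
    {"rot": [0,0,-0.03],"xyz": [0.006,-0.004,0.01],"grip": 255},
    {"rot": [0,0,-0.03],"xyz": [0.012,-0.008,0.027],"grip": 255},
    {"rot": [0,0,-0.03],"xyz": [0.012,-0.008,0.027],"grip": 255},
    {"rot": [0,0,-0.03],"xyz": [0.012,-0.008,0.027],"grip": 255},
  ],
)

```text
clock: 7.5
tool_pos: [0.5329, 0.1452, 0.255]
eef_rot: [0.949, 0.316, -0.002, 0.0]
contact_force: [-0.4, 0.1, -2.2]
opening: 0.294
finger_force: 44.9
```

```bash
python3 -c "
from h import *
s=r.get_state();w=snap('wrist','w4.png');b=snap('side','s4.png')
w=cv2.imread('pics/w4.png');b=cv2.imread('pics/s4.png')
T=R.from_quat(s['eef_rot']);foot=s['tool_pos']+T.apply([0,0,.101])
H=np.array([.533,.149,.141])
print('foot w',foot,proj([foot,foot+[0,0,.084],H],'side').round(1))
c=proj([H],'side')[0].astype(int);x,y=c-[55,55];print(x,y)
a=cv2.resize(b[y:y+110,x:x+110],None,fx=5,fy=5,interpolation=cv2.INTER_CUBIC)
cv2.imwrite('pics/s4b.png',cv2.convertScaleAbs(a,alpha=1.5,beta=10))
go([.533,.149,.255],37.3)"
```

```text
foot w [0.53246801 0.14500765 0.15404184] [[219.9 220.4]
 [218.6 198.2]
 [219.2 224.5]]
164 169
clock 7.6 pos [0.5342 0.1447 0.2566] yaw 36.7 F [-0.2  0.1 -2.1] op 0.292
xyz [ 0.0016 -0.0041  0.0016] rot [ 0.     0.001 -0.01 ]
```

View pics/s4b.png

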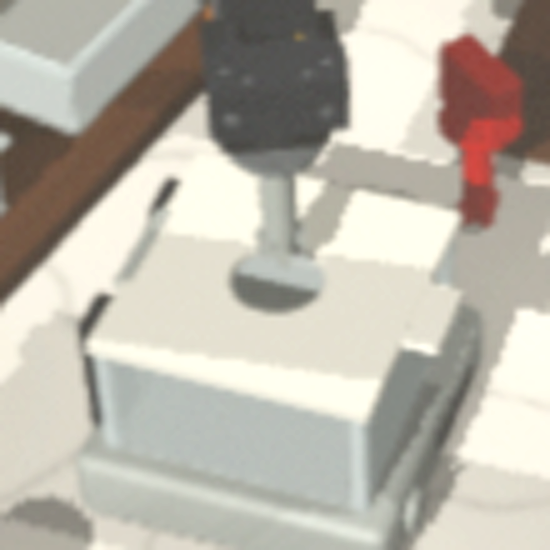

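The stem hangs upright. Its foot is at crop (280,258), over the hole at (277,278), and both match the projections. I'll correct the last 4 mm and lower it.

Emit:
carry_out(
  plan=[
    {"rot": [0,0,-0.01],"xyz": [0.0015,-0.004,0],"grip": 255},
    {"rot": [0,0,-0.01],"xyz": [0.0015,-0.004,0.015],"grip": 255},
    {"rot": [0,0,-0.01],"xyz": [0.0015,-0.004,0.03],"grip": 255},
    {"rot": [0,0,-0.01],"xyz": [0.0015,-0.004,0.045],"grip": 255},
    {"rot": [0,0,-0.01],"xyz": [0.0015,-0.004,0.059],"grip": 255},
    {"rot": [0,0,-0.01],"xyz": [0.0015,-0.004,0.059],"grip": 255},
    {"rot": [0,0,-0.01],"xyz": [0.0015,-0.004,0.059],"grip": 255},
  ],
)

```text
clock: 8.18
tool_pos: [0.533, 0.1498, 0.198]
eef_rot: [0.947, 0.32, -0.0, 0.0]
contact_force: [-0.1, 0.1, -2.8]
opening: 0.291
finger_force: 44.9
```

```bash
python3 -c "
from h import *
go([.533,.149,.18],37.3);print(r.get_state()['moment'])"
```

```text
clock 8.1833 pos [0.533  0.1498 0.198 ] yaw 37.4 F [-0.1  0.1 -2.8] op 0.291
xyz [-0.0005  0.0006  0.018 ] rot [0.    0.    0.001]
[ 0.0024344  -0.0551037  -0.00165113]
```

Emit:
carry_out(
  plan=[
    {"rot": [0,0,0],"xyz": [0,0,0.004],"grip": 255},
    {"rot": [0,0,0],"xyz": [0,0,0.008],"grip": 255},
    {"rot": [0,0,0],"xyz": [0,0,0.012],"grip": 255},
    {"rot": [0,0,0],"xyz": [0,0,0.015],"grip": 255},
    {"rot": [0,0,0],"xyz": [0,0,0.017],"grip": 255},
    {"rot": [0,0,0],"xyz": [0,0,0.017],"grip": 255},
  ],
)

```text
clock: 8.68
tool_pos: [0.5328, 0.15, 0.1804]
eef_rot: [0.947, 0.321, -0.0, 0.0]
contact_force: [-1.0, 0.0, -1.9]
opening: 0.289
finger_force: 44.9
```

The foot is 10 mm below the coupling's mouth with no resistance, so the splines are in the slot. Continuing down.

Emit:
carry_out(
  plan=[
    {"rot": [0,0,0],"xyz": [0,0,0.004],"grip": 255},
    {"rot": [0,0,0],"xyz": [0,0,0.007],"grip": 255},
    {"rot": [0,0,0],"xyz": [0,0,0.01],"grip": 255},
    {"rot": [0,0,0],"xyz": [0,0,0.012],"grip": 255},
    {"rot": [0,0,0],"xyz": [0,0,0.012],"grip": 255},
  ],
)

```text
clock: 9.1
tool_pos: [0.5334, 0.1503, 0.169]
eef_rot: [0.947, 0.321, 0.0, 0.0]
contact_force: [-1.0, -0.5, 5.5]
opening: 0.291
finger_force: 44.9
```

Emit:
carry_out(
  plan=[
    {"rot": [0,0,0],"xyz": [0,0,0.0],"grip": 255},
    {"rot": [0,0,0],"xyz": [0,0,0.003],"grip": 255},
    {"rot": [0,0,0],"xyz": [0,0,0.006],"grip": 255},
    {"rot": [0,0,0],"xyz": [0,0,0.008],"grip": 255},
    {"rot": [0,0,0],"xyz": [0,0,0.008],"grip": 255},
  ],
  squeeze=60,
)

```text
clock: 9.52
tool_pos: [0.5336, 0.1505, 0.162]
eef_rot: [0.947, 0.321, 0.001, 0.0]
contact_force: [-2.7, -0.3, 10.3]
opening: 0.291
finger_force: 59.9
```

Emit:
carry_out(
  plan=[
    {"rot": [0,0,0],"xyz": [0,0,0.001],"grip": 255},
    {"rot": [0,0,0],"xyz": [0,0,0.002],"grip": 255},
    {"rot": [0,0,0],"xyz": [0,0,0.002],"grip": 255},
    {"rot": [0,0,0],"xyz": [0,0,0.002],"grip": 255},
  ],
)

```text
clock: 9.85
tool_pos: [0.5341, 0.1509, 0.1618]
eef_rot: [0.947, 0.321, 0.002, 0.0]
contact_force: [-3.7, -0.8, 23.4]
opening: 0.291
finger_force: 59.9
```

Emit:
carry_out(
  plan=[
    {"rot": [0,0,0],"xyz": [0,0,0],"grip": 255},
    {"rot": [0,0,0],"xyz": [0,0,0],"grip": 255},
    {"rot": [0,0,0],"xyz": [0,0,0],"grip": 255},
    {"rot": [0,0,0],"xyz": [0,0,0],"grip": 255},
    {"rot": [0,0,0],"xyz": [0,0,0],"grip": 255},
    {"rot": [0,0,0],"xyz": [0,0,0],"grip": 255},
  ],
)

```text
clock: 10.35
tool_pos: [0.5342, 0.1508, 0.1618]
eef_rot: [0.947, 0.321, 0.002, 0.0]
contact_force: [-3.4, -1.6, 23.1]
opening: 0.288
finger_force: 59.9
```

```bash
python3 -c "
from h import *
snap('side','s5.png');b=cv2.imread('pics/s5.png')
a=cv2.resize(b[140:280,150:310],None,fx=4,fy=4,interpolation=cv2.INTER_CUBIC)
cv2.imwrite('pics/s5b.png',cv2.convertScaleAbs(a,alpha=1.5,beta=10))
go([.533,.149,.162],37.3)"
```

```text
clock 10.4 pos [0.5342 0.1508 0.1618] yaw 37.4 F [-3.8 -1.  22.9] op 0.29
xyz [-0.002   0.0007 -0.0002] rot [ 0.002 -0.004  0.002]
```

View pics/s5b.png

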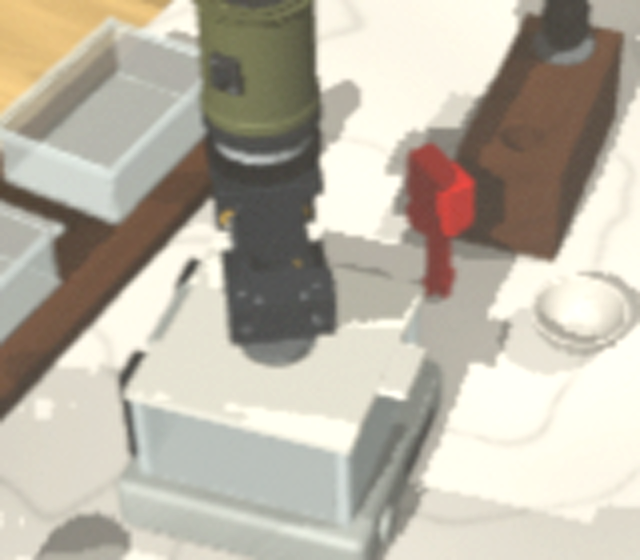

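The lid is shut and the flange sits just over the hole at (277,345). The press is steady at 23 N against the bottom stop, and the other objects look untouched. Handing in.

```bash
python3 -c "
from plant import r
print(r.finish_job())"
```

```text
the job is handed in; nothing more can be done
None
```

I shut the lid, lowered the stem through its hole into the coupling and pressed it to the bottom stop; I handed the job in at 10.4 s, still gripping and pressing with about 23 N, but no verdict came back.

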